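# Jog the bench polisher by its bayonet lid

### The arm

A 6-joint arm with a two-finger parallel gripper is mounted at the origin on the work surface. World frame = base frame: x ahead of the robot, y to its left, z up, the work surface at z = 0. Lengths are in m, angles in rad, forces in N, time in s.
With the tool pointing down it reaches from about 0.25 to 0.775 m from the base axis. Payload 4 kg.
Tool frame: the origin (TCP) lies midway between the tips of the shut fingers; the grasp point (between the pads) lies 19 mm behind it (ctrl.grip_point_offset is the distance from the TCP to the grasp point, in m); z points along the fingers, y is the line along which they close (so a half turn about z gives the same grasp; the last joint's range is limited). The gripper opens to 85 mm and grips with 20 to 120 N. Pads are 22 mm wide; open, the fingers measure 114 mm over their backs; the gripper's body (76 mm by 85 mm) begins 54 mm behind the grasp point. The pads swing forward as they close: fully open they stand 13 mm farther back than shut.
Start: joints at [-1.318, 0.087, 1.371, -0, 1.684, -0.103], TCP at [0.192, -0.516, 0.201] pointing down, gripper open.
Joint ranges: [-3.1, 3.1], [-0.76, 2.03], [0.27, 2.55], [-1.08, 4.22], [0.17, 2.65], [-2.57, 2.57]. Speed limits (rad/s): [2.79, 2.79, 3.14, 3.14, 3.14, 3.14].

### API

Orientations are given as a unit quaternion [w, x, y, z].
In Python, from station import ctrl gives the robot as it stands.
- The arm moves only by the tool arm_command, never from a script. Its argument "series" is a list of rows, each a list of 5 numbers: the shift along the tool's x, y, z in m, then the turn about the tool's z in degrees, then the opening in per cent of the stroke, from 0 (shut) to 100 (fully open). In form: [[dx, dy, dz, spin, hand], ...]. A call has 1 to 10 rows; each row is the pose to reach, as a shift and turn from the pose commanded when the call began, along the tool's axes at that moment; what a row does not reach only later rows make up. A row lasts 1/12 s, in which the tool goes at most 41.7 mm and 7.16 degrees, less where a joint would pass 70% of its speed; a pose out of reach is approached as far as the arm can. A call with a gripper value outside its range is refused whole. The fingers move at their own pace and stop on an object; the grip force is fixed at half the most. Time passes only in rows, so rows that repeat a pose let the fingers close. It gives the time, the measured TCP pose, the force, the opening and the grip force at its end, in the units of the state.
- ctrl.state(): the state, without advancing time (a new reading comes with each control period).
- ctrl.camera(name): name is "side" or "top"; returns a dict with "image" (400x640x3 uint8, blue, green, red), "vfov" (degrees; the focal length in pixels is half the picture's height over the tangent of half this angle, whatever the lens; pixels are square), "cx", "cy" (the principal point, pixels), "world_to_cam" (4x4, takes a point from world to camera coordinates). Camera axes: x right, y up, looking along -z (the intrinsics and any distortion apply to the point x, -y, -z); pixel columns grow to the right and rows downward; lengths in m; the calibration is good to about 2 mm. A picture is of the moment at which its call begins. There is no depth.
- ctrl.sign_off(): hands the job in; it is judged then, once.
The state is a dict: "clock": time; "joints": joint angles; "dq": joint speeds; "joint_torque": joint torques, N m; "position": TCP position; "tcp_rot": TCP orientation; "contact_force": force on the tool from outside, world axes, zero at the start; "wrist_torque": the same for the moment, N m; "width": finger opening in m; "gripper_force": force on a finger pad.
Only numpy, scipy, OpenCV 4.12 (cv2) and the standard library are available. Lean on these libraries where they do the work, as an engineer would, in place of code of your own. Each camera call takes 0.05 s, during which the arm holds its last target. There are 200 camera calls.

### The job

Lift the blue lid off the freely spinning turntable and set it down fully home in the bowl of the grey bench polisher, with its white grip bar lined up with the white stripes. Then turn it clockwise (seen from above), against the return spring, until the bar lines up with the yellow stripes, half of its turn and short of the lock catch at the red stripes; it must never reach the catch. Finish holding it there in the gripper, because it springs back if let go, and leave the jar, the ring case and the screwdriver where they are.

Things in the scene. Friction and masses are not known exactly. Their poses are not given: they have to be found in the camera images.
- lid: Loose bayonet lid, 0.1-0.17 kg, same after a half turn. Origin: centre of underside; x along the grip bar. Grey plug radius 30 mm, z 0-16 mm, with two steel lugs (z 0-6, 12 wide) out along +x and -x to radius 40; blue disc radius 45, z 16-22; white grip bar on top, 60 along x, 14 wide, z 22-46. Starts standing on the turntable, off its centre, at any yaw.
- turntable: Small soldering turntable: fixed dark foot with a terracotta-coloured plate of 90 mm radius that spins freely without a drive. Origin: centre of the foot on the bench; the top of the plate is at z 45 mm.
- polisher: Fixed bench polisher: grey housing 180 x 180 x 70 mm, on it a dark round bowl of 52 mm outer radius with an aluminium bayonet collar. Origin: centre of underside. White stripes (8 mm wide, on housing top and bowl wall) along its +x and -x mark the collar's two entry slots (17 mm wide); red stripes along its y axis, a quarter turn on, mark the lock.
- mouth (a point): Centre of the top of the collar, on the bowl's axis, 115 mm above the bench. Opening radius 32.5 mm, lip 8 mm thick. The lid enters with bar and lugs along the white stripes and is fully home when its disc rests on the collar, its origin 16 mm below this point. Turned clockwise, the lugs run below the lip with 2 mm of play.
- half_marks: The pair of yellow stripes on the polisher, 45 degrees clockwise (from above) from the white ones. Origin as the polisher's; its x axis runs through both stripes: the lid's bar must lie along it, either way round.
- spring_ring (a joint): Sprung brass ring in the bowl, pushed round by the lid's lugs: 0 at rest, grows as the lid turns clockwise (rad), stops at 1.53. The lugs meet it after about 0.09 rad of lid turn, so it reads about 0.69 with the bar at the yellow stripes. Spring torque 0.06 N m at 0, 0.14 at 0.69; it turns a released lid back.
- catch_a (a joint): Sprung ball catch (there are two, facing each other) in the bowl wall, pushed out by a passing lug: 0 at rest, in m. The lugs first touch the catches at a lid turn of about 1.0 rad from the white stripes.
- catch_b (a joint): The other ball catch; see catch_a.
- jar: Bystander: small jar with a green cap, radius 24 mm, 60 mm high, loose. Origin: centre of its underside. Leave alone.
- ring_case: Bystander: red ring display case 90 x 120 x 30 mm, loose. Origin: centre of its underside. Leave alone.
- driver: Bystander: small screwdriver with a wooden handle, 170 mm long, lying loose on the bench. Leave alone.
Not all that is in view belongs to the job. Of the things that look like the lid, the smaller one is meant. Leave any green look-alike of the turntable alone.

How it is judged:
On the way, in this order (a step that is already met when the one before it is completed fails the run):
1. the lid is lifted off the turntable in the gripper, its underside at least 30 mm above the plate (height (world z) of lid above 0.075 m and contact force between lid and the fingers above 2 N and contact force between lid and turntable below 0.1 N), for 0.1 s.
2. the lid is fully home in the bowl's collar (z of lid in the frame of mouth below -0.0135 m and horizontal distance between lid and mouth below 0.005 m and angle between lid's own z axis and vertical below 0.08 rad), for 0.1 s.
At the end, for the whole second after the job is handed in: The lid is fully home (its origin at least 13.5 mm below the collar top, within 5 mm of the bowl's axis, tilted less than 0.08 rad), its bar within 0.14 rad (8 degrees) of the yellow stripes with the spring ring turned more than 0.45 rad, it is still, and the gripper still holds it (more than 2 N) (all of step 2 and angle between the x axis of lid and the x axis of half_marks, either way round below 0.14 rad and value of joint spring_ring above 0.45 rad and angular speed of lid below 0.1 rad/s and contact force between lid and the fingers above 2 N); the arm keeps its last pose, push and grip.
It fails at once if the lid is turned as far as the lock catch (value of joint spring_ring above 1.1 rad or value of joint any of catch_a, catch_b above 0.0006 m).
It fails at once if the jar, ring case or screwdriver is disturbed (moved more than 25 mm) (distance of any of jar, ring_case, driver from where it was at the start of the episode above 0.025 m).
It also fails if it takes over 40 s, if anything falls off the work surface, if the arm or the gripper's body presses on something with over 40 N, if the wrist force passes 120 N, or if a joint passes its speed limit or range.

## Working session

There is one attempt and no reset: what is moved stays moved. The work goes in short steps, Python scripts to look and compute and a tool call to move; the robot and the scene stay as the last step left them, time stands still between calls to the robot, and variables do not carry over. Pictures are saved under pics/ and viewed, at most 10 in all, crops included, and the job is handed in when it is done.

Besides the shell and the picture viewer there is one more tool, called after "Emit:" in YAML: its name, and indented under it one key for each argument. arm_command: Moves the arm, as the interface text tells. Its arguments: {"type":"object","properties":{"series":{"type":"array","items":{"type":"array","items":{"type":"number"}}}},"required":["series"]}

```bash
mkdir -p pics; ls
python3 - <<'E'
from station import ctrl
import cv2
for n in("top","side"):
    c=ctrl.camera(n); cv2.imwrite(f"pics/{n}0.png",c["image"]); print(n,c["vfov"],c["cx"],c["cy"],c["world_to_cam"].tolist() if hasattr(c["world_to_cam"],"tolist") else c["world_to_cam"],[k for k in c])
s=ctrl.state();print(s["position"],s["tcp_rot"],s["width"],s["clock"],ctrl.grip_point_offset)
E
```

```text
pics
top 42.933360294198806 316.15692991831685 196.34799860525993 [[0.009608131086751723, -0.9997416098817951, 0.02060090502808347, -0.02919027368305522], [0.9868832642761255, 0.0128006574358331, 0.16092720671443048, -0.5776294505041315], [-0.1611493298425978, 0.018784478703620437, 0.9867512537874551, -1.433192710525711], [0.0, 0.0, 0.0, 1.0]] ['image', 'vfov', 'cx', 'cy', 'world_to_cam']
side 51.709501462852145 323.1837089451965 195.18647955360296 [[-0.9875927258329148, -0.15552586435917623, 0.021732772424250285, 0.5321093889970615], [0.09769042642070912, -0.5001008984817608, 0.8604392319760158, -0.1577536659678358], [-0.12295197626574841, 0.8518866103262023, 0.5090893975317892, -1.481349484072952], [0.0, 0.0, 0.0, 1.0]] ['image', 'vfov', 'cx', 'cy', 'world_to_cam']
[ 0.1914483  -0.51505788  0.20013704] [-9.97157461e-04  9.84216360e-01  1.76966535e-01 -8.45038532e-05] 0.08571950352227403 0.1 0.0187
```

View pics/top0.png

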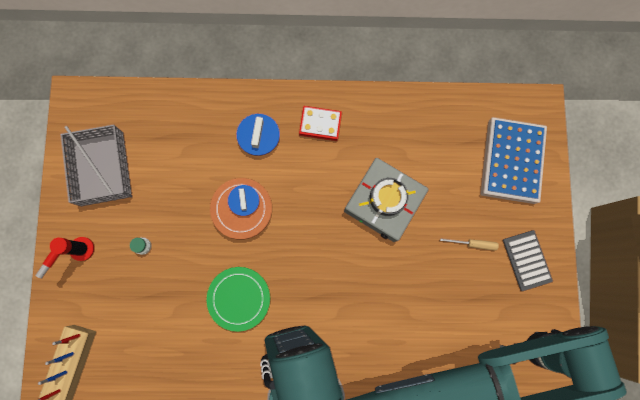

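View pics/side0.png

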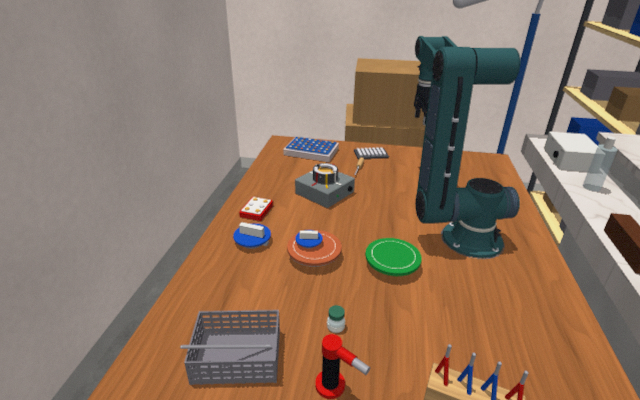

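The things that could be the lid are the blue discs at top (244,200) and (258,135). The first fits: it is the smaller one and stands on the terracotta turntable. The green plate at (238,299) is the look-alike turntable. The polisher is at (387,198), the ring case at (320,123), the jar at (140,246) and the driver at (470,243). I'll confirm with a crop and measure.

```bash
cat > h.py <<'E'
import numpy as np, cv2
from station import ctrl
def ray(c,uv):
    f=200/np.tan(np.radians(c["vfov"]/2)); M=np.array(c["world_to_cam"]);R=M[:3,:3];t=M[:3,3]
    d=R.T@np.array([(uv[0]-c["cx"])/f,-(uv[1]-c["cy"])/f,-1]); return -R.T@t,d
def at(c,uv,z):
    o,d=ray(c,uv); return (o+d*(z-o[2])/d[2])[:2]
def proj(c,p):
    f=200/np.tan(np.radians(c["vfov"]/2)); M=np.array(c["world_to_cam"]);q=M[:3,:3]@p+M[:3,3]
    return np.array([c["cx"]+f*q[0]/-q[2],c["cy"]-f*q[1]/-q[2]])
def blobs(mask,box,amin=6):
    x0,y0,x1,y1=box; m=np.zeros(mask.shape,np.uint8); m[y0:y1,x0:x1]=mask[y0:y1,x0:x1]
    n,l,s,ce=cv2.connectedComponentsWithStats(m,connectivity=8)
    return [(s[i,4],ce[i],(l==i).astype(np.uint8)) for i in range(1,n) if s[i,4]>=amin]
def masks(im):
    h=cv2.cvtColor(im,cv2.COLOR_BGR2HSV);H,S,V=h[...,0],h[...,1],h[...,2]
    u=lambda b:b.astype(np.uint8)
    return dict(blue=u((H>100)&(H<125)&(S>120)),white=u((S<50)&(V>150)),yellow=u((H>18)&(H<35)&(S>110)&(V>130)),red=u(((H<8)|(H>172))&(S>130)))
E
python3 - <<'E'
from h import *
c=ctrl.camera("top"); im=c["image"]; mk=masks(im)
a=cv2.resize(im[155:250,200:295],(400,400),interpolation=cv2.INTER_CUBIC);b=cv2.resize(im[150:250,337:437],(400,400),interpolation=cv2.INTER_CUBIC)
cv2.imwrite("pics/crop1.png",np.hstack([a,b]))
box=(222,180,266,222)
for n in("blue","white"):
    for A,ce,m in blobs(mk[n],box):
        print("lid",n,A,ce,at(c,ce,.067 if n=="blue" else .091))
        ct=max(cv2.findContours(m,0,1)[0],key=cv2.contourArea)[:,0].astype(float)
        w=np.array([at(c,p,.067 if n=="blue" else .091) for p in ct],np.float32)
        print(cv2.minAreaRect(w), cv2.minEnclosingCircle(w))
for n in("white","yellow","red"):
    for A,ce,m in blobs(mk[n],(337,150,437,250)): print(n,A,ce.round(2),at(c,ce,.07),at(c,ce,.115))
E
```

```text
lid blue 590 [243.30338983 200.19491525] [0.56082643 0.18589861]
((0.5615967512130737, 0.18673500418663025), (0.08623456954956055, 0.0845111683011055), 46.04834747314453) ((0.56168532371521, 0.18619264662265778), 0.04399861395359039)
lid white 108 [242.02777778 198.62037037] [0.56157144 0.18661091]
((0.5611609816551208, 0.18644121289253235), (0.05769451707601547, 0.014820803888142109), 8.165888786315918) ((0.5606778860092163, 0.19003215432167053), 0.028979873284697533)
white 581 [386.42 174.53] [ 0.64077319 -0.22495321] [ 0.63133985 -0.21775182]
white 179 [380.06 190.02] [ 0.59501304 -0.20600249] [ 0.58701193 -0.19939423]
white 8 [419.12 186.75] [ 0.60609957 -0.31916857] [ 0.59775146 -0.30901837]
white 181 [398.79 200.88] [ 0.56408196 -0.25958916] [ 0.55704895 -0.25130372]
white 76 [358.63 198.58] [ 0.56927855 -0.1441256 ] [ 0.5620829 -0.139454 ]
white 19 [412.63 195.58] [ 0.58002284 -0.29980828] [ 0.5724909  -0.29026403]
white 20 [409.5 203.8] [ 0.55599329 -0.29028368] [ 0.54921344 -0.28103754]
white 9 [358.11 206.89] [ 0.54519195 -0.14254136] [ 0.53875016 -0.13791935]
white 385 [383.29 223.16] [ 0.49928574 -0.21421238] [ 0.49428076 -0.20734716]
white 7 [380.29 210.57] [ 0.53535397 -0.20602509] [ 0.5292201  -0.19941613]
white 16 [402.   212.31] [ 0.5311012  -0.26825266] [ 0.52510044 -0.25969606]
yellow 444 [388.93 196.06] [ 0.57774289 -0.2313941 ] [ 0.57028231 -0.22399112]
yellow 28 [410.5  191.96] [ 0.59049705 -0.293866  ] [ 0.58263728 -0.28450774]
yellow 8 [372.   199.75] [ 0.56637196 -0.18252951] [ 0.55926727 -0.17665593]
yellow 33 [363.73 203.3 ] [ 0.555766   -0.15869467] [ 0.54899327 -0.15356709]
red 23 [365.96 185.22] [ 0.60853179 -0.16541914] [ 0.60010756 -0.16008109]
red 26 [408.  210.5] [ 0.53654531 -0.28558392] [ 0.53037416 -0.27648487]
```

View pics/crop1.png

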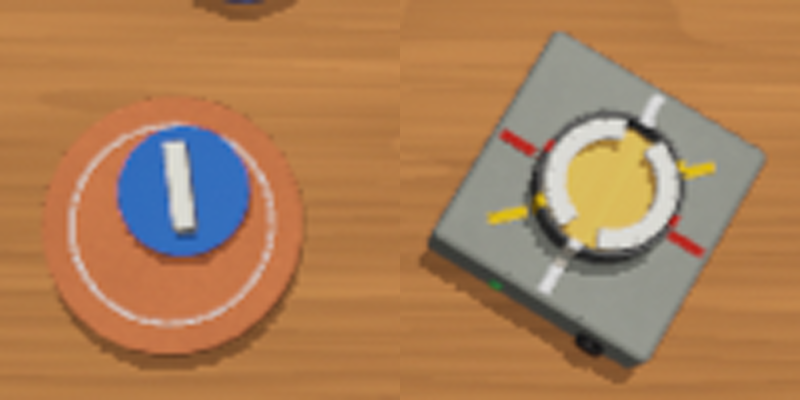

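The left of the crop shows the small blue lid on the terracotta plate, with its bar running top-left to bottom-right. The right shows the polisher: white stripes top-right to bottom-left, red stripes at right angles to them, and yellow stripes nearly horizontal. The measured sizes agree with the given ones (disc radius 44 mm, bar 58x15 mm).

The lid is at (0.5615, 0.1865) with its bar at 8°. The polisher is at about (0.573, -0.226), with white at -31° and yellow at -76°. Next I'll fit the collar and plan the approach.

```bash
cat >> h.py <<'E'
from scipy.spatial.transform import Rotation as Ro
def tool():
    s=ctrl.state(); q=s["tcp_rot"]; return s,np.array(s["position"]),Ro.from_quat([q[1],q[2],q[3],q[0]]).as_matrix()
def goal(x,y,z,psi):
    s,p,R=tool(); cur=np.degrees(np.arctan2(R[1,0],R[0,0]))
    print("t",round(s["clock"],2),"pos",p.round(4),"psi",cur.round(2),"tilt",np.degrees(np.arccos(-R[2,2])).round(2),"q6",round(s["joints"][5],3),"F",np.round(s["contact_force"],1),"w",round(s["width"],4),"g",np.round(s["gripper_force"],1))
    print("shift mm",(R.T@(np.array([x,y,z])-p)*1000).round(1),"spin",-((psi-cur+180)%360-180))
E
python3 - <<'E'
from h import *
for n,box in(("top",(370,176,408,216)),("side",(308,155,345,185))):
    c=ctrl.camera(n);h=cv2.cvtColor(c["image"],cv2.COLOR_BGR2HSV)
    m=((h[...,1]<45)&(h[...,2]>185)).astype(np.uint8)
    bl=blobs(m,box,15);print(n,[(b[0],b[1].round(1)) for b in bl])
    pts=np.vstack([max(cv2.findContours(b[2],0,1)[0],key=len)[:,0] for b in bl]).astype(float)
    w=np.array([at(c,p,.115) for p in pts],np.float32)
    print(cv2.minEnclosingCircle(w),cv2.fitEllipse(cv2.convexHull(w)))
goal(.5615,.1865,.18,188)
E
```

```text
top [(np.int32(15), array([399.2, 178. ])), (np.int32(156), array([380.1, 189.9])), (np.int32(163), array([398.7, 201.1]))]
((0.5812652707099915, -0.2303369790315628), 0.05451612547039986) ((0.5774624943733215, -0.22813525795936584), (0.08758671581745148, 0.10980183631181717), 66.3052749633789)
side [(np.int32(29), array([330.7, 166.2])), (np.int32(28), array([320.5, 171. ]))]
((0.5679241418838501, -0.22421912848949432), 0.044461414217948914) ((0.5682541728019714, -0.22505366802215576), (0.0837193951010704, 0.0871368870139122), 119.22099304199219)
t 0.25 pos [ 0.1915 -0.5153  0.2006] psi 20.38 tilt 0.06 q6 -0.103 F [0.3 1.  0.2] w 0.0855 g 0.0
shift mm [ 591.3 -529.    21.2] spin -167.6154516667184
```

Emit:
arm_command:
  series:
    - [0.3, -0.27, 0, -70, 100]
    - [0.3, -0.27, 0, -70, 100]
    - [0.3, -0.27, 0, -70, 100]
    - [0.3, -0.27, 0, -70, 100]
    - [0.3, -0.27, 0, -70, 100]
    - [0.3, -0.27, 0, -70, 100]
    - [0.3, -0.27, 0, -70, 100]
    - [0.3, -0.27, 0, -70, 100]
    - [0.3, -0.27, 0, -70, 100]
    - [0.3, -0.27, 0, -70, 100]

```text
clock: 1.08
position: [0.3796, -0.1549, 0.2014]
tcp_rot: [0.0, 0.702, 0.712, 0.001]
contact_force: [0.3, 0.3, 0.1]
width: 0.0855
gripper_force: 0.0
```

```bash
python3 -c "
from h import *
goal(.5615,.1865,.18,188)"
```

```text
t 1.08 pos [ 0.3796 -0.1549  0.2014] psi 90.84 tilt 0.08 q6 -0.541 F [0.3 0.3 0.1] w 0.0855 g 0.0
shift mm [338.7 186.9  21.9] spin -97.16249350730186
```

Emit:
arm_command:
  series:
    - [0.339, 0.187, 0.02, -70, 100]
    - [0.339, 0.187, 0.02, -70, 100]
    - [0.339, 0.187, 0.02, -70, 100]
    - [0.339, 0.187, 0.02, -70, 100]
    - [0.339, 0.187, 0.02, -70, 100]
    - [0.339, 0.187, 0.02, -70, 100]
    - [0.339, 0.187, 0.02, -70, 100]
    - [0.339, 0.187, 0.02, -70, 100]
    - [0.339, 0.187, 0.02, -70, 100]
    - [0.339, 0.187, 0.02, -70, 100]

```text
clock: 1.92
position: [0.5645, 0.1874, 0.1794]
tcp_rot: [-0.001, 0.165, 0.986, 0.001]
contact_force: [-0.5, -0.5, 0.3]
width: 0.0855
gripper_force: 0.0
```

```bash
python3 -c "
from h import *
goal(.5615,.1865,.13,188)"
```

```text
t 1.92 pos [0.5645 0.1874 0.1794] psi 160.98 tilt 0.14 q6 -1.015 F [-0.5 -0.5  0.3] w 0.0855 g 0.0
shift mm [ 2.5 -1.9 49.5] spin -27.018860889825277
```

Emit:
arm_command:
  series:
    - [0.002, -0.002, 0.04, -7, 100]
    - [0.002, -0.002, 0.05, -14, 100]
    - [0.002, -0.002, 0.05, -21, 100]
    - [0.002, -0.002, 0.05, -27, 100]
    - [0.002, -0.002, 0.05, -27, 100]
    - [0.002, -0.002, 0.05, -27, 100]

```text
clock: 2.42
position: [0.5609, 0.1811, 0.1311]
tcp_rot: [-0.0, -0.063, 0.998, -0.0]
contact_force: [0.0, 0.0, 0.4]
width: 0.0853
gripper_force: 0.0
```

Run:
```python
from h import *
goal(.5615,.1865,.069,188)
c=ctrl.camera("side");im=c["image"]
cv2.imwrite("pics/side1.png",cv2.resize(im[150:290,230:400],(680,560),interpolation=cv2.INTER_CUBIC))
print(proj(c,np.array([.5615,.1865,.091])),proj(c,ctrl.state()["position"]))
mk=masks(im)
for A,ce,m in blobs(mk["blue"],(290,220,330,255)): print(A,ce,at(c,ce,.065))
for A,ce,m in blobs(mk["white"],(290,220,330,255)): print(A,ce,at(c,ce,.082))
```

```text
t 2.42 pos [0.5609 0.1811 0.1311] psi -172.77 tilt 0.01 q6 -1.481 F [0.  0.  0.4] w 0.0853 g 0.0
shift mm [-1.3  5.3 62.1] spin -0.7683096145756281
[308.01149469 231.34973782] [308.51424498 220.16909115]
206 [308.40291262 240.80097087] [0.5571141  0.20233242]
88 [308.21590909 232.97727273] [0.56145639 0.18299817]
```

View pics/side1.png

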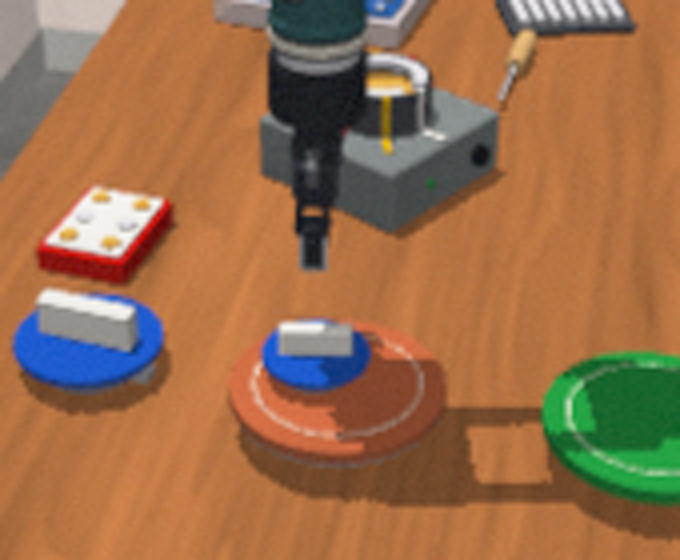

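The crop shows the gripper above the lid, whose bar is at about crop (315,340). Both views agree on the lid's position, so I'll descend and close.

Emit:
arm_command:
  series:
    - [-0.001, 0.005, 0.01, -1, 100]
    - [-0.001, 0.005, 0.03, -1, 100]
    - [-0.001, 0.005, 0.05, -1, 100]
    - [-0.001, 0.005, 0.062, -1, 100]
    - [-0.001, 0.005, 0.062, -1, 100]
    - [-0.001, 0.005, 0.062, -1, 100]

```text
clock: 2.97
position: [0.5606, 0.1861, 0.0682]
tcp_rot: [-0.001, -0.073, 0.997, -0.0]
contact_force: [-0.2, -0.7, 0.7]
width: 0.0853
gripper_force: 0.0
```

```bash
python3 -c "
from h import *
goal(.5615,.1865,.069,188)"
```

```text
t 2.97 pos [0.5606 0.1861 0.0682] psi -171.63 tilt 0.12 q6 -1.492 F [-0.2 -0.7  0.7] w 0.0853 g 0.0
shift mm [-0.9  0.2 -0.8] spin 0.3737631287514205
```

Emit:
arm_command:
  series:
    - [0, 0, -0.001, 0, 60]
    - [0, 0, -0.001, 0, 30]
    - [0, 0, -0.001, 0, 0]
    - [0, 0, -0.001, 0, 0]
    - [0, 0, -0.001, 0, 0]
    - [0, 0, -0.001, 0, 0]
    - [0, 0, -0.001, 0, 0]
    - [0, 0, -0.001, 0, 0]
    - [0, 0, -0.001, 0, 0]
    - [0, 0, -0.001, 0, 0]

```text
clock: 3.8
position: [0.5612, 0.1861, 0.0701]
tcp_rot: [-0.0, -0.073, 0.997, -0.0]
contact_force: [1.2, -0.5, -0.3]
width: -0.0001
gripper_force: 0.0
```

```bash
python3 -c "
from h import *
goal(.5615,.1865,.069,188)"
```

```text
t 3.8 pos [0.5612 0.1861 0.0701] psi -171.61 tilt 0.01 q6 -1.493 F [ 1.2 -0.5 -0.3] w -0.0001 g 0.0
shift mm [-0.3  0.3  1.1] spin 0.3894078196593682
```

Run:
```python
from h import *
a=ctrl.camera("side")["image"];b=ctrl.camera("top")["image"]
cv2.imwrite("pics/two2.png",np.hstack([cv2.resize(a[200:280,260:340],(400,400),interpolation=cv2.INTER_CUBIC),cv2.resize(b[155:255,195:295],(400,400),interpolation=cv2.INTER_CUBIC)]))
```

```text
(no output)
```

View pics/two2.png

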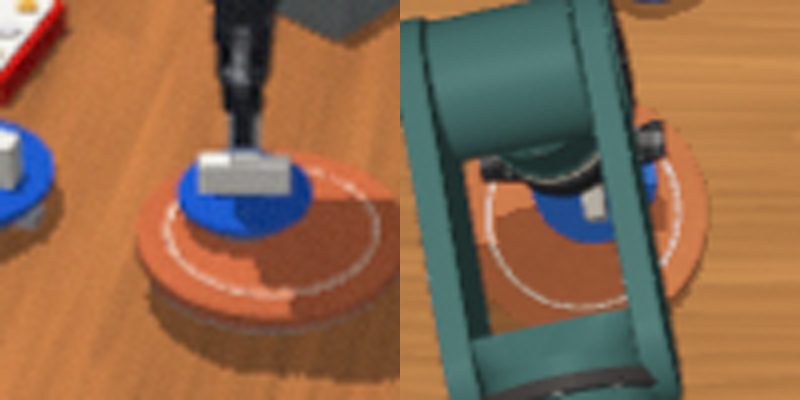

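The fingers shut on nothing (width 0). The left crop shows the lid still upright, with the bar centre at about crop (245,175) and the fingers behind it or above its top edge. I'll measure where the bar is relative to the fingertips.

Run:
```python
from h import *
c=ctrl.camera("side");mk=masks(c["image"]);p=np.array(ctrl.state()["position"])
print("tip proj",proj(c,p),"20mm up",proj(c,p+[0,0,.02]))
for n,z in(("blue",.067),("white",.082)):
    for A,ce,m in blobs(mk[n],(285,215,335,262)):
        print(n,A,ce,cv2.boundingRect(m),at(c,ce,z))
for y in(.1865,.196,.2): print(y,[proj(c,np.array([x,y+.007*0,z])).round(1) for x in(.531,.591) for z in(.067,.091)])
b=ctrl.camera("top");mk=masks(b["image"])
for n,z in(("blue",.067),("white",.091)):
    for A,ce,m in blobs(mk[n],(222,180,270,222)):
        print(n,A,ce,cv2.boundingRect(m),at(b,ce,z)); ys,xs=np.where(m); print("lowest",at(b,(xs[ys==ys.max()].mean(),ys.max()),z))
```

```text
tip proj [308.09471693 236.48297476] 20mm up [308.1138528  231.51841433]
blue 206 [308.30582524 240.91747573] (296, 233, 26, 14) [0.55681979 0.2056206 ]
white 74 [307.71621622 232.52702703] (299, 230, 19, 8) [0.56353542 0.18083326]
0.1865 [array([317.1, 238.3]), array([317.2, 232.4]), array([299.2, 236.3]), array([299.1, 230.4])]
0.196 [array([316.6, 240. ]), array([316.7, 234.1]), array([298.6, 238. ]), array([298.5, 232. ])]
0.2 [array([316.4, 240.8]), array([316.5, 234.8]), array([298.3, 238.7]), array([298.3, 232.8])]
blue 30 [256.6        199.23333333] (255, 195, 4, 10) [0.56409569 0.14805313]
lowest [0.5503112  0.14794645]
blue 139 [237.6618705  208.87769784] (229, 202, 20, 13) [0.53558567 0.20111599]
lowest [0.52106691 0.18546337]
white 29 [243.13793103 205.27586207] (240, 202, 6, 7) [0.54270582 0.18288004]
lowest [0.53500334 0.1816156 ]
```

The lid has not moved (bar at about y 0.184), yet the fingers shut at the same xy, so they must have closed above the bar. I'll raise the arm with the fingers shut and check the visible tip against the reported TCP.

Emit:
arm_command:
  series:
    - [0, 0, -0.02, 0, 0]
    - [0, 0, -0.05, 0, 0]
    - [0, 0, -0.05, 0, 0]
    - [0, 0, -0.05, 0, 0]

```text
clock: 4.33
position: [0.563, 0.1866, 0.1231]
tcp_rot: [0.003, -0.073, 0.997, 0.0]
contact_force: [-0.8, -0.0, -0.7]
width: 0.0003
gripper_force: 0.0
```

Run:
```python
from h import *
s,p,R=tool()
c=ctrl.camera("side");im=c["image"].copy();q=proj(c,p);print(p,q,proj(c,p+[0,0,.02]))
h=cv2.cvtColor(c["image"],cv2.COLOR_BGR2HSV)
for r in range(205,240): print(r,c["image"][r,308],c["image"][r,304])
cr=cv2.resize(im[190:270,268:348],(600,600),interpolation=cv2.INTER_NEAREST)
cv2.circle(cr,tuple(int(v) for v in ((q-[268,190])*7.5+3.75)),4,(0,255,0),1)
cv2.imwrite("pics/tip3.png",cr)
```

```text
[0.56301808 0.18656207 0.12305061] [307.57447633 223.18961585] [307.58998872 218.02046886]
205 [35 29 29] [34 40 49]
206 [36 28 31] [28 25 29]
207 [30 27 21] [35 42 58]
208 [34 31 31] [ 68  90 130]
209 [35 33 28] [ 90 122 178]
210 [36 32 32] [ 91 124 177]
211 [31 24 21] [ 86 120 175]
212 [34 30 30] [ 85 117 170]
213 [37 32 32] [ 90 121 172]
214 [35 29 29] [ 87 116 169]
215 [63 59 59] [ 84 117 170]
216 [ 92 102 124] [ 74 118 180]
217 [ 75 117 177] [ 67 118 189]
218 [ 68 120 189] [ 64 118 190]
219 [ 66 120 191] [ 69 121 193]
220 [ 67 118 190] [ 67 120 192]
221 [ 68 122 193] [ 67 121 192]
222 [ 66 119 189] [ 71 125 195]
223 [ 69 121 190] [ 72 123 196]
224 [ 68 118 189] [ 70 125 197]
225 [ 67 117 186] [ 72 128 199]
226 [ 68 119 188] [ 68 122 195]
227 [ 62 115 184] [ 70 122 194]
228 [ 68 119 188] [ 66 118 188]
229 [113 110 161] [ 83 111 170]
230 [205 174 166] [166 168 185]
231 [235 238 238] [234 239 241]
232 [211 218 220] [224 229 231]
233 [172 178 181] [174 179 181]
234 [148 150 151] [143 147 149]
235 [143 147 150] [147 151 153]
236 [145 150 151] [139 145 144]
237 [141 144 146] [142 147 148]
238 [136 129 126] [136 125 124]
239 [154  75  34] [158  70  26]
```

View pics/tip3.png

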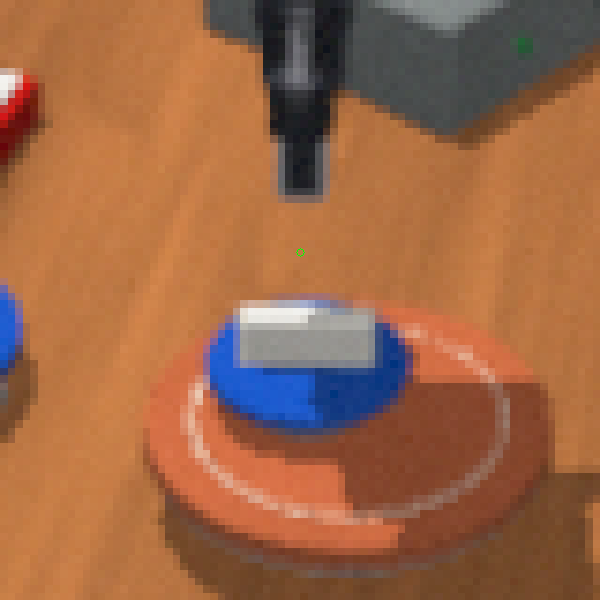

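The crop shows the shut fingertip at row 216, while the reported TCP projects to row 223. The tip is therefore either about 28 mm higher or about 40 mm farther in y than reported. The knuckles in the top view will tell which.

Run:
```python
from h import *
b=ctrl.camera("top");im=cv2.imread("pics/two2.png")
for y in(.186,.145):
    print(y,[proj(b,np.array([.5612,y,z])).round(1).tolist() for z in(.07,.1,.13,.16,.19)])
s0=cv2.imread("pics/side0.png");print("side0 tip",end=' ')
c=ctrl.camera("side");print(proj(c,np.array([.1915,-.515,.2])), proj(c,np.array([.1915,-.515,.23])))
cr=b["image"][150:240,195:295]
cv2.imwrite("pics/top4.png",np.hstack([cv2.resize(cr,(500,450),interpolation=cv2.INTER_CUBIC),cv2.resize(s0[70:130,405:445],(300,450),interpolation=cv2.INTER_CUBIC)]))
```

```text
0.186 [[243.1, 199.9], [241.8, 198.3], [240.5, 196.5], [239.1, 194.7], [237.6, 192.8]]
0.145 [[257.5, 200.1], [256.5, 198.4], [255.5, 196.7], [254.4, 194.9], [253.3, 193.1]]
side0 tip [418.96235392 130.06977691] [419.91053579 123.69267639]
```

View pics/top4.png

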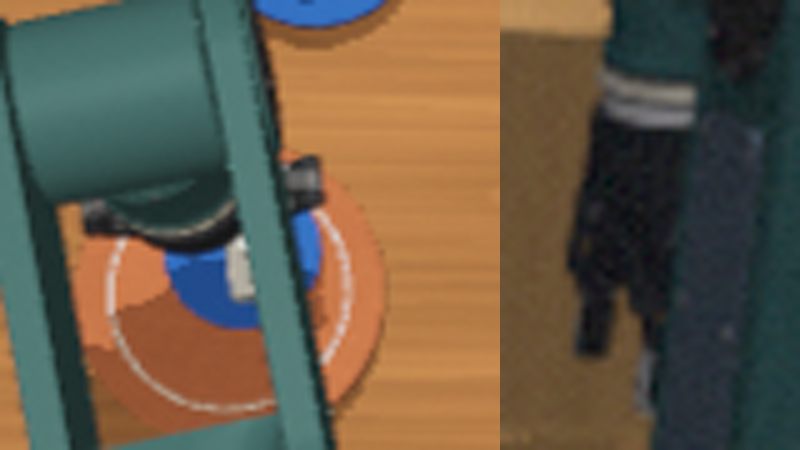

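The knuckle midpoint in the top view (235.6,189.5) fits y 0.186 and rules out y 0.145. So xy is right, and the real tip is about 28–38 mm higher than reported. I'll calibrate z by touching the bar top (known at 0.091) gently with the shut fingers.

Emit:
arm_command:
  series:
    - [0, 0, 0.03, 0, 0]
    - [0, 0, 0.05, 0, 0]
    - [0, 0, 0.056, 0, 0]
    - [0, 0, 0.057, 0, 0]
    - [0, 0, 0.058, 0, 0]
    - [0, 0, 0.058, 0, 0]

```text
clock: 4.98
position: [0.5608, 0.186, 0.0614]
tcp_rot: [-0.001, -0.073, 0.997, -0.0]
contact_force: [-0.4, -0.6, 0.0]
width: 0.0
gripper_force: 0.0
```

Emit:
arm_command:
  series:
    - [0, 0, 0.001, 0, 0]
    - [0, 0, 0.002, 0, 0]
    - [0, 0, 0.002, 0, 0]

```text
clock: 5.23
position: [0.5615, 0.1863, 0.061]
tcp_rot: [0.0, -0.073, 0.997, 0.0]
contact_force: [-1.2, 0.2, 4.2]
width: -0.0
gripper_force: 1.6
```

Contact came at a reported z of 0.061, so real z = reported + 0.030. I'll back off, open, and descend to a reported z of about 0.040, which puts the tips about 3 mm above the disc.

Emit:
arm_command:
  series:
    - [0, 0, -0.015, 0, 0]
    - [0, 0, -0.025, 0, 70]
    - [0, 0, -0.025, 0, 70]
    - [0, 0, -0.025, 0, 70]
    - [0, 0, -0.025, 0, 70]
    - [0, 0, -0.025, 0, 70]
    - [0, 0, -0.025, 0, 70]

```text
clock: 5.82
position: [0.5608, 0.186, 0.0843]
tcp_rot: [-0.001, -0.073, 0.997, -0.0]
contact_force: [0.3, 0.3, -0.1]
width: 0.0595
gripper_force: 0.0
```

Emit:
arm_command:
  series:
    - [0, 0, 0.02, 0, 70]
    - [0, 0, 0.035, 0, 70]
    - [0, 0, 0.044, 0, 70]
    - [0, 0, 0.045, 0, 70]
    - [0, 0, 0.045, 0, 70]
    - [0, 0, 0.045, 0, 70]

```text
clock: 6.32
position: [0.5618, 0.1862, 0.0409]
tcp_rot: [0.001, -0.073, 0.997, 0.0]
contact_force: [-0.2, -0.9, -0.1]
width: 0.0595
gripper_force: 0.0
```

Emit:
arm_command:
  series:
    - [0, 0, 0, 0, 40]
    - [0, 0, 0, 0, 15]
    - [0, 0, 0, 0, 0]
    - [0, 0, 0, 0, 0]
    - [0, 0, 0, 0, 0]
    - [0, 0, 0, 0, 0]
    - [0, 0, 0, 0, 0]
    - [0, 0, 0, 0, 0]

```text
clock: 6.98
position: [0.5619, 0.1863, 0.0412]
tcp_rot: [0.001, -0.073, 0.997, 0.0]
contact_force: [-0.3, 0.4, 5.8]
width: 0.0123
gripper_force: 61.3
```

Gripped: 61 N at 12.3 mm. Lifting.

Emit:
arm_command:
  series:
    - [0, 0, -0.01, 0, 0]
    - [0, 0, -0.03, 0, 0]
    - [0, 0, -0.06, 0, 0]
    - [0, 0, -0.09, 0, 0]
    - [0, 0, -0.11, 0, 0]
    - [0, 0, -0.12, 0, 0]
    - [0, 0, -0.12, 0, 0]
    - [0, 0, -0.12, 0, 0]

```text
clock: 7.65
position: [0.5608, 0.186, 0.1593]
tcp_rot: [-0.001, -0.073, 0.997, -0.0]
contact_force: [0.2, -0.3, -2.0]
width: 0.0124
gripper_force: 60.5
```

Run:
```python
from h import *
goal(.571,-.2255,.16,149)
c=ctrl.camera("side");mk=masks(c["image"]);p=np.array(ctrl.state()["position"])
L=p+[0,0,.004+.034]
print("bar centre proj if centred",proj(c,L))
for n in("blue","white"):
    for A,ce,m in blobs(mk[n],(280,180,340,262),15): print(n,A,ce,cv2.boundingRect(m))
c=ctrl.camera("top");h=cv2.cvtColor(c["image"],cv2.COLOR_BGR2HSV)
m=((h[...,1]<45)&(h[...,2]>185)).astype(np.uint8);bl=[b for b in blobs(m,(370,180,408,212),80)]
w=np.vstack([[at(c,p,.115) for p in max(cv2.findContours(b[2],0,1)[0],key=len)[:,0].astype(float)] for b in bl]).astype(np.float32)
print(len(bl),cv2.minEnclosingCircle(w),"mid",at(c,np.mean([b[1] for b in bl],0),.115))
```

```text
t 7.65 pos [0.5608 0.186  0.1593] psi -171.62 tilt 0.08 q6 -1.493 F [ 0.2 -0.3 -2. ] w 0.0124 g 60.5
shift mm [  49.9 -408.6   -0.5] spin 39.38430016313998
bar centre proj if centred [308.56872385 203.92454663]
blue 204 [308.24509804 210.20588235] (295, 202, 28, 15)
white 18 [301.61111111 201.27777778] (299, 200, 6, 5)
white 21 [314.71428571 203.04761905] (313, 201, 5, 6)
2 ((0.5724123120307922, -0.22580960392951965), 0.04581410810351372) mid [ 0.57181354 -0.22529404]
```

Emit:
arm_command:
  series:
    - [0.05, -0.409, 0, 39, 0]
    - [0.05, -0.409, 0, 39, 0]
    - [0.05, -0.409, 0, 39, 0]
    - [0.05, -0.409, 0, 39, 0]
    - [0.05, -0.409, 0, 39, 0]
    - [0.05, -0.409, 0, 39, 0]
    - [0.05, -0.409, 0, 39, 0]
    - [0.05, -0.409, 0, 39, 0]
    - [0.05, -0.409, 0, 39, 0]
    - [0.05, -0.409, 0, 39, 0]

```text
clock: 8.58
position: [0.5699, -0.228, 0.1574]
tcp_rot: [-0.002, 0.265, 0.964, 0.0]
contact_force: [0.2, -0.1, -1.3]
width: 0.0125
gripper_force: 60.5
```

Emit:
arm_command:
  series:
    - [0, 0, 0, 0, 0]
    - [0, 0, 0, 0, 0]
    - [0, 0, 0, 0, 0]

```text
clock: 8.83
position: [0.5705, -0.2252, 0.158]
tcp_rot: [-0.002, 0.264, 0.964, 0.001]
contact_force: [0.2, 1.1, -2.3]
width: 0.0125
gripper_force: 60.5
```

Run:
```python
from h import *
goal(.571,-.2255,.16,149.2)
```

```text
t 8.83 pos [ 0.5705 -0.2252  0.158 ] psi 149.36 tilt 0.24 q6 -1.505 F [ 0.2  1.1 -2.3] w 0.0125 g 60.5
shift mm [-0.5 -0.  -2. ] spin 0.1555245462610344
```

Emit:
arm_command:
  series:
    - [0, 0, 0.015, 0, 0]
    - [0, 0, 0.03, 0, 0]
    - [0, 0, 0.034, 0, 0]
    - [0, 0, 0.034, 0, 0]

```text
clock: 9.17
position: [0.5703, -0.2235, 0.1237]
tcp_rot: [-0.003, 0.263, 0.965, 0.001]
contact_force: [-0.5, 1.1, -0.6]
width: 0.0127
gripper_force: 60.5
```

Run:
```python
from h import *
goal(.571,-.2255,.12,149.2)
p=np.array(ctrl.state()["position"])
c=ctrl.camera("side");im=c["image"];mk=masks(im)
for n,h in(("blue",.019),("white",.034)):
    print("exp",n,proj(c,p+[0,0,.004+h]),"mouth-centred",proj(c,np.array([.571,-.2255,p[2]+.004+h])))
    for A,ce,m in blobs(mk[n],(295,135,355,190),10): print(n,A,ce,cv2.boundingRect(m))
t=ctrl.camera("top")["image"]
cv2.imwrite("pics/hover5.png",np.hstack([cv2.resize(im[130:210,285:365],(400,400),interpolation=cv2.INTER_CUBIC),cv2.resize(t[150:250,337:437],(400,400),interpolation=cv2.INTER_CUBIC)]))
```

```text
t 9.17 pos [ 0.5703 -0.2235  0.1237] psi 149.51 tilt 0.29 q6 -1.505 F [-0.5  1.1 -0.6] w 0.0127 g 60.5
shift mm [-1.7 -1.4  3.7] spin 0.3097301453850605
exp blue [324.88296836 161.53664985] mouth-centred [324.77941049 161.30507823]
blue 65 [300.2        142.90769231] (295, 138, 13, 12)
blue 82 [310.14634146 146.57317073] (303, 139, 17, 14)
blue 109 [324.1559633 163.       ] (315, 158, 21, 10)
exp white [324.97185934 158.17203201] mouth-centred [324.86772834 157.94307251]
white 70 [307.58571429 136.17142857] (295, 135, 23, 5)
white 34 [341.05882353 137.14705882] (337, 135, 8, 5)
white 24 [333.95833333 147.54166667] (331, 143, 7, 11)
white 50 [307.66 152.14] (295, 150, 26, 5)
white 11 [315.18181818 168.72727273] (314, 167, 4, 5)
```

View pics/hover5.png

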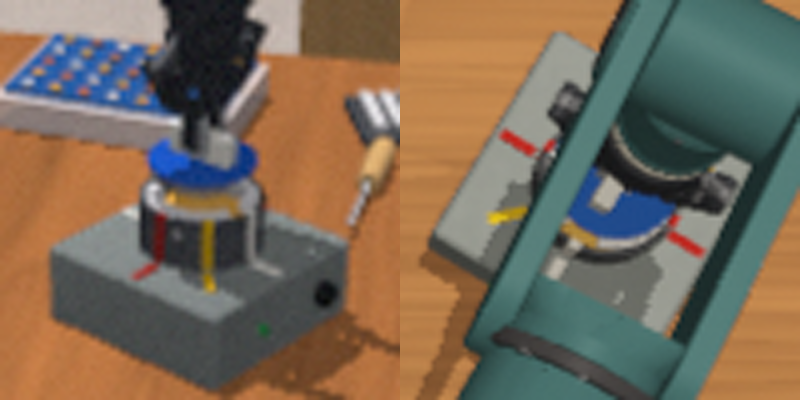

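The left crop shows the lid level over the bowl: disc centre at about crop (203,165) against the bowl centre at (203,225). The right crop shows the bar along the white stripe. It is aligned to within about 1–2 mm, so I'll descend and watch the force.

Emit:
arm_command:
  series:
    - [-0.001, -0.001, 0.004, 0, 0]
    - [-0.001, -0.001, 0.008, 0, 0]
    - [-0.001, -0.001, 0.011, 0, 0]
    - [-0.001, -0.001, 0.014, 0, 0]
    - [-0.001, -0.001, 0.016, 0, 0]
    - [-0.001, -0.001, 0.016, 0, 0]

```text
clock: 9.77
position: [0.5714, -0.227, 0.1094]
tcp_rot: [-0.001, 0.264, 0.965, 0.0]
contact_force: [0.7, -0.5, -1.6]
width: 0.0124
gripper_force: 60.5
```

```bash
python3 -c "
from h import *
goal(.571,-.2255,.095,149.2)"
```

```text
t 9.77 pos [ 0.5714 -0.227   0.1094] psi 149.38 tilt 0.07 q6 -1.507 F [ 0.7 -0.5 -1.6] w 0.0124 g 60.5
shift mm [ 1.1  1.1 14.4] spin 0.17927294475251188
```

Emit:
arm_command:
  series:
    - [0.001, 0.001, 0.002, 0, 0]
    - [0.001, 0.001, 0.004, 0, 0]
    - [0.001, 0.001, 0.006, 0, 0]
    - [0.001, 0.001, 0.007, 0, 0]
    - [0.001, 0.001, 0.007, 0, 0]

```text
clock: 10.18
position: [0.5712, -0.2257, 0.1028]
tcp_rot: [-0.0, 0.264, 0.965, 0.0]
contact_force: [-0.4, -0.2, -1.6]
width: 0.0125
gripper_force: 60.5
```

Free entry: the underside is now about 8 mm below the collar top. Continuing down to home.

Emit:
arm_command:
  series:
    - [0, 0, 0.002, 0, 0]
    - [0, 0, 0.004, 0, 0]
    - [0, 0, 0.006, 0, 0]
    - [0, 0, 0.007, 0, 0]
    - [0, 0, 0.007, 0, 0]

```text
clock: 10.6
position: [0.5712, -0.2257, 0.0957]
tcp_rot: [-0.0, 0.264, 0.965, 0.0]
contact_force: [0.2, -0.1, -1.9]
width: 0.0125
gripper_force: 60.5
```

Emit:
arm_command:
  series:
    - [0, 0, 0.001, 0, 0]
    - [0, 0, 0.002, 0, 0]
    - [0, 0, 0.002, 0, 0]

```text
clock: 10.85
position: [0.5716, -0.2259, 0.0952]
tcp_rot: [0.0, 0.264, 0.965, -0.0]
contact_force: [-1.5, 1.2, 2.9]
width: 0.0127
gripper_force: 61.1
```

The disc rests on the collar at z 0.095, as predicted. Now I'll turn it clockwise 45°.

Emit:
arm_command:
  series:
    - [0, 0, 0, 4, 0]
    - [0, 0, 0, 9, 0]
    - [0, 0, 0, 14, 0]
    - [0, 0, 0, 20, 0]
    - [0, 0, 0, 20, 0]

```text
clock: 11.27
position: [0.5714, -0.2267, 0.0952]
tcp_rot: [0.001, 0.428, 0.904, -0.001]
contact_force: [-3.2, -0.8, 2.8]
width: 0.0123
gripper_force: 61.2
```

```bash
python3 -c "
from h import *
goal(.5712,-.2257,.095,104.2);print(ctrl.state()['wrist_torque'])"
```

```text
t 11.27 pos [ 0.5714 -0.2267  0.0952] psi 129.28 tilt 0.12 q6 -1.154 F [-3.2 -0.8  2.8] w 0.0123 g 61.2
shift mm [0.9 0.4 0.2] spin 25.076734097471785
[-0.12323362  0.3481486   0.05425955]
```

Emit:
arm_command:
  series:
    - [0, 0, 0, 5, 0]
    - [0, 0, 0, 10, 0]
    - [0, 0, 0, 15, 0]
    - [0, 0, 0, 20, 0]
    - [0, 0, 0, 25, 0]
    - [0, 0, 0, 25, 0]
    - [0, 0, 0, 25, 0]
    - [0, 0, 0, 25, 0]

```text
clock: 11.93
position: [0.5711, -0.2269, 0.0952]
tcp_rot: [0.001, 0.612, 0.791, -0.001]
contact_force: [-4.2, -2.1, 5.6]
width: 0.0125
gripper_force: 61.4
```

Run:
```python
from h import *
goal(.5712,-.2257,.095,104.2);print(ctrl.state()['wrist_torque'])
im=ctrl.camera("side")["image"];t=ctrl.camera("top")["image"]
cv2.imwrite("pics/end6.png",np.hstack([cv2.resize(im[130:210,285:365],(400,400),interpolation=cv2.INTER_CUBIC),cv2.resize(t[165:225,357:417],(400,400),interpolation=cv2.INTER_CUBIC)]))
```

```text
t 11.93 pos [ 0.5711 -0.2269  0.0952] psi 104.57 tilt 0.12 q6 -0.723 F [-4.2 -2.1  5.6] w 0.0125 g 61.4
shift mm [1.1 0.4 0.2] spin 0.371999109516878
[-0.39397931  0.67452522  0.01046349]
```

View pics/end6.png

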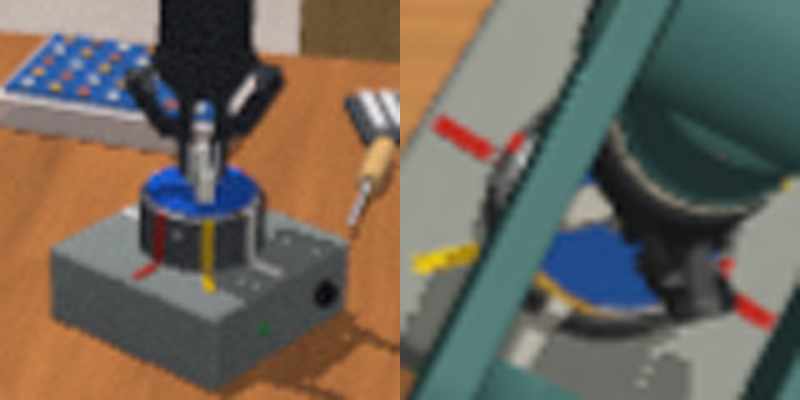

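The left crop shows the bar end (204,170) above the yellow stripe (208,225), with the disc flush on the bowl. I'll settle briefly to check the torque and stillness.

Emit:
arm_command:
  series:
    - [0.001, 0, 0, 0.5, 0]
    - [0.001, 0, 0, 0.5, 0]
    - [0.001, 0, 0, 0.5, 0]
    - [0.001, 0, 0, 0.5, 0]

```text
clock: 12.37
position: [0.571, -0.2267, 0.0952]
tcp_rot: [0.001, 0.615, 0.788, -0.001]
contact_force: [-4.2, -4.8, 5.5]
width: 0.0126
gripper_force: 61.4
```

Run:
```python
from h import *
goal(.5712,-.2257,.095,104.2)
for i in range(6):
    c=ctrl.camera("side");s=ctrl.state();print(np.round(s['wrist_torque'],3),np.round(s['contact_force'],1),np.round(s['joint_torque'][5],3),np.round(s["dq"],3).tolist())
mk=masks(c["image"])
for A,ce,m in blobs(mk["white"],(315,150,335,175),4): print(A,ce)
for z,r in((.133,.03),(.145,.03),(.121,.03)):
    print(z,proj(c,np.array([.5712+r*np.cos(np.radians(104.4)),-.2257+r*np.sin(np.radians(104.4)),z])))
```

```text
t 12.37 pos [ 0.571  -0.2267  0.0952] psi 104.07 tilt 0.21 q6 -0.714 F [-4.2 -4.8  5.5] w 0.0126 g 61.4
shift mm [1.  0.4 0.2] spin -0.13220525703280828
[-0.603  0.649  0.165] [-4.5 -4.2  4.7] 0.144 [0.0, -0.002, 0.0, 0.001, -0.0, 0.003]
[-0.646  0.614  0.138] [-3.7 -4.   5.1] 0.144 [0.0, 0.001, -0.002, -0.001, 0.001, -0.0]
[-0.645  0.644  0.161] [-3.6 -4.1  4.9] 0.144 [-0.003, 0.001, 0.0, 0.002, 0.001, -0.0]
[-0.645  0.621  0.157] [-4.4 -4.7  5.3] 0.144 [0.002, 0.0, -0.0, 0.001, 0.0, 0.0]
[-0.574  0.692  0.117] [-4.4 -4.3  4.9] 0.145 [0.002, 0.001, 0.0, -0.001, -0.0, -0.0]
[-0.664  0.623  0.132] [-3.8 -5.3  4.5] 0.145 [0.001, -0.001, -0.0, -0.001, -0.001, -0.001]
4 [325.   154.75]
12 [325.16666667 161.58333333]
0.133 [325.39372125 167.65567805]
0.145 [325.46738746 164.96189051]
0.121 [325.32059836 170.3295975 ]
```

The torque reads 0.144 N m against 0.14 expected at the yellow stripes, the arm is still and the grip is 61 N. Handing in.

```bash
python3 -c "
from station import ctrl
print(ctrl.sign_off())"
```

```text
the job is handed in; nothing more can be done
None
```

I handed the job in at about 12.7 s with the lid fully home, its bar lined up with the yellow stripes and still held at 61 N; the wrist torque of about 0.144 N m matches the spring there, but sign-off returned no verdict.

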